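# Load the two-tier well-block stand

### The job

Stage the three open well blocks for the next run, always keeping them upright: first set the longest one in the middle of the lower deck of the four-post stand, lying along the stand between its posts, then drop the loose shelf over the posts so that it sits level and fully down on all four shoulders, then stand the medium block in the middle of that shelf, lying along it. The smallest block goes in the middle of the black pad, at any time you like; leave the two lidded blocks where they are.

Things in the scene. Friction and masses are not known exactly. Their poses are not given: they have to be found in the camera images.
- long_block_c (a point): The longest open block: white plastic well block, 84 mm long (its x) by 40 mm wide (its y) by 36 mm high, open on top, showing 2 x 4 square wells. It may be taken across its 40 mm width. It stands upright on the deck; the point is its centre, 18 mm above its underside. 
- medium_block_c (a point): The medium open block: white plastic well block, 60 mm long (its x) by 40 mm wide (its y) by 36 mm high, open on top, showing 2 x 3 square wells. It may be taken across its 40 mm width. It stands upright on the deck; the point is its centre, 18 mm above its underside. 
- small_block_c (a point): The smallest open block: white plastic well block, 40 mm long (its x) by 40 mm wide (its y) by 36 mm high, open on top, showing 2 x 2 square wells. It may be taken across its 40 mm width. It stands upright on the deck; the point is its centre, 18 mm above its underside. 
- lidded_long_c (a point): A block not to be moved: white plastic well block, 84 mm long (its x) by 40 mm wide (its y) by 36 mm high, closed by a smooth flat white lid, no wells to be seen. It stands upright on the deck; the point is its centre, 18 mm above its underside. 
- lidded_small_c (a point): A block not to be moved: white plastic well block, 40 mm long (its x) by 40 mm wide (its y) by 36 mm high, closed by a smooth flat white lid, no wells to be seen. It stands upright on the deck; the point is its centre, 18 mm above its underside. 
- shelf_c (a point): The loose white metal shelf, 156 mm long (its x), 56 wide (its y), 14 high, flat on the table, right way up; the point is its centre, half-way up. A 6 mm plate on top of two flanges reaching 8 mm lower along the middle 90 mm of its long sides: take it there across its 56 mm width. Four 12 mm through holes at x = +-66, y = +-16 mm; either way round fits.
- stand: The fixed white stand: base 170 mm long (its x), 80 wide (its y), its top (lower deck) 8 mm above the table; origin: centre of the underside. Steel posts at x = +-66, y = +-16 mm: 14 mm thick up to shoulders 60 mm above the table, then 8 mm pins that taper from 72 to their tips at 78 mm. Seated, the shelf has its top at 66 and its centre point at 59 mm.
- pad: The fixed black square pad, 70 x 70 mm, 8 mm high with a flat top and light corner marks; the origin is the centre of its underside, on the table. Among all these things also lie a pen, a small jar and a bottle cap, up to 30 mm high, not part of the job.
Mind the look-alikes: they are no part of the job. What is shaped like the part that bears small_block_c but blue, green or purple is not meant.

How it is judged:
On the way, in this order (a step that is already met when the one before it is completed fails the run):
1. the longest open block stands released in the middle of the stand's lower deck, along it (horizontal distance between long_block_c and stand below 0.013 m and angle between the x axis of long_block_c and the x axis of stand, either way round below 0.2 rad and angle between long_block_c's own z axis and vertical below 0.08 rad and z of long_block_c in the frame of stand between 0.022 and 0.029 m and contact force between the fingers and long_block below 0.05 N), for 0.2 s.
2. the shelf sits released on all four shoulders, over the longest block (horizontal distance between shelf_c and stand below 0.006 m and angle between the x axis of shelf_c and the x axis of stand, either way round below 0.08 rad and angle between shelf_c's own z axis and vertical below 0.04 rad and z of shelf_c in the frame of stand between 0.055 and 0.062 m and horizontal distance between long_block_c and stand below 0.013 m and angle between the x axis of long_block_c and the x axis of stand, either way round below 0.2 rad and angle between long_block_c's own z axis and vertical below 0.08 rad and z of long_block_c in the frame of stand between 0.022 and 0.029 m and contact force between the fingers and shelf below 0.05 N), for 0.2 s.
3. the medium block stands released in the middle of the seated shelf (horizontal distance between medium_block_c and shelf_c below 0.013 m and angle between the x axis of medium_block_c and the x axis of shelf_c, either way round below 0.25 rad and angle between medium_block_c's own z axis and vertical below 0.08 rad and z of medium_block_c in the frame of shelf_c between 0.021 and 0.028 m and horizontal distance between shelf_c and stand below 0.006 m and angle between the x axis of shelf_c and the x axis of stand, either way round below 0.08 rad and angle between shelf_c's own z axis and vertical below 0.04 rad and z of shelf_c in the frame of stand between 0.055 and 0.062 m and contact force between the fingers and medium_block below 0.05 N), for 0.2 s.
At the end, for the whole second after the job is handed in: Long block on the lower deck, medium on the shelf, small on the pad, each within 13 mm of the middle (long, medium along within 0.2, 0.25 rad), upright to 0.08 rad; shelf down on all four shoulders (within 3 mm of height, 6 mm of centre, 0.04 rad level); all released, at rest (all of step 1 and all of step 3 and horizontal distance between small_block_c and pad below 0.013 m and angle between small_block_c's own z axis and vertical below 0.08 rad and z of small_block_c in the frame of pad between 0.022 and 0.029 m and linear speed of each of long_block, shelf, medium_block, small_block below 0.02 m/s and angular speed of each of long_block, shelf, medium_block, small_block below 0.2 rad/s and contact force between the fingers and shelf below 0.05 N and contact force between the fingers and small_block below 0.05 N); the robot touches nothing.
It fails at once if a lidded block is moved by more than 20 mm (distance of any of lidded_long_c, lidded_small_c from where it was at the start of the episode above 0.02 m).
It fails at once if an open block is tipped by more than 0.6 rad (angle between any of long_block_c, medium_block_c, small_block_c's own z axis and vertical above 0.6 rad).
It also fails if it takes over 134 s, if anything falls off the work surface, if the arm or the gripper's body presses on something with over 40 N, if the wrist force passes 120 N, or if a joint passes its speed limit or range.

### The arm

A 6-joint arm with a two-finger parallel gripper is mounted at the origin on the work surface. World frame = base frame: x ahead of the robot, y to its left, z up, the work surface at z = 0. Lengths are in m, angles in rad, forces in N, time in s.
With the tool pointing down it reaches from about 0.3 to 0.875 m from the base axis. Payload 6.4 kg.
Tool frame: the origin (TCP) lies where the fingers leave the gripper's body, on its centre line; the fingertips stand 73 mm ahead of it and the grasp point (between the pads) lies 54 mm ahead of it (ctrl.pinch_z is the distance from the TCP to the grasp point, in m); z points along the fingers, y is the direction in which the jaws open and shut (so a half turn about z gives the same grasp; the last joint's range is limited). The gripper opens to 85 mm and grips with 20 to 120 N. Pads are 22 mm wide; open, the fingers measure 114 mm over their backs; the gripper's body (76 mm by 85 mm) begins 54 mm behind the grasp point. The pads swing forward as they close: fully open they stand 13 mm farther back than shut.
Start: joints at [1.137, 0.181, 1.607, -0, 1.354, -0.206], TCP at [0.13, 0.56, 0.304] pointing down, gripper open.
Joint ranges: [-2.99, 2.99], [-0.89, 2.07], [0.3, 2.58], [-1.14, 4.28], [0, 2.63], [-3.12, 3.12]. Speed limits (rad/s): [2.57, 2.57, 3.01, 3.14, 3.14, 3.14].

### API

Orientations are given as a unit quaternion [w, x, y, z].
In Python, from bench import ctrl, camera, camera_model gives the robot as it stands.
- The arm moves only by the tool arm_command, never from a script. Its argument "series" is a list of rows, each a list of 7 numbers: the shift along the tool's x, y, z in m, then the turn, a rotation vector about the tool's x, y, z in degrees, then the finger opening in m, from 0 to 0.0854. In form: [[tx, ty, tz, rx, ry, rz, gripper], ...]. A call has exactly 5 rows; each row is the pose to reach, as a shift and turn from the pose commanded when the call began, along the tool's axes at that moment; what a row does not reach only later rows make up. A row lasts 1/10 s, in which the tool goes at most 50 mm and 8.59 degrees, less where a joint would pass 70% of its speed; a pose out of reach is approached as far as the arm can. A call with a gripper value outside its range is refused whole. The fingers move at their own pace and stop on an object; the grip force is fixed at half the most. Time passes only in rows, so rows that repeat a pose let the fingers close, or fill a call up. It gives the time, the measured TCP pose, the force and the opening at its end, in the units of the state.
- ctrl.get_obs(): the state, without advancing time (a new reading comes with each control period).
- camera(name): name is "scene" or "top" or "wrist"; returns (picture, depth): 480x640x3 uint8, red, green, blue; 480x640 float32, m along the optical axis (not along the pixel's ray), 0 where there is no reading.
- camera_model(name): a dict with "K" (3x3 intrinsics, pixels), "position" and "attitude" of the camera in the world. Camera axes: x right, y down, z forward; pixel columns grow to the right and rows downward; lengths in m; the calibration is good to about 2 mm. A picture is of the moment at which its call begins: read the wrist's pose just before it. camera_model takes no time and is no camera call; for the wrist camera it gives the pose at the moment of the call.
- ctrl.hand_in(): hands the job in, once; it reports no verdict.
The state is a dict: "time_s": time; "q": joint angles; "dq": joint speeds; "joint_efforts": joint torques, N m; "eef_pos": TCP position; "eef_rot": TCP orientation; "wrist_force": force on the tool from outside, world axes, zero at the start; "torque": the same for the moment, N m; "opening": opening from 0.0 (shut) to 1.0 (fully open).
Only numpy, scipy, OpenCV 4.12 (cv2) and the standard library are available. Lean on these libraries where they do the work, as an engineer would, in place of code of your own. Each camera call takes 0.05 s, during which the arm holds its last target. There are 200 camera calls.

## Working session

There is one attempt and no reset: what is moved stays moved. The work goes in short steps, Python scripts to look and compute and a tool call to move; the robot and the scene stay as the last step left them, time stands still between calls to the robot, and variables do not carry over. Pictures are saved under pics/ and viewed, about 12 in all and at most 16, crops included, and the job is handed in when it is done.

Besides the shell and the picture viewer there is one more tool, called after "Emit:" as name([rows], argument=value, ...), one row to a line, values as JSON. arm_command: Moves the arm, as the interface text tells. Its arguments: {"type":"object","properties":{"series":{"type":"array","items":{"type":"array","items":{"type":"number"}}}},"required":["series"]}

```bash
mkdir -p pics; ls
cat > h.py <<'E'
import numpy as np, cv2
from bench import ctrl, camera, camera_model
from scipy.spatial.transform import Rotation as R
def rot(q): q=np.asarray(q,float); return q if q.shape==(3,3) else R.from_quat(np.r_[q[1:],q[0]]).as_matrix()
def snap(name):
    m=camera_model(name); im,d=camera(name); return im,d,m
def save(im,f): cv2.imwrite('pics/'+f,cv2.cvtColor(im,cv2.COLOR_RGB2BGR))
def cloud(d,m):
    K=np.array(m['K']); v,u=np.mgrid[:d.shape[0],:d.shape[1]]
    p=np.stack([(u-K[0,2])/K[0,0]*d,(v-K[1,2])/K[1,1]*d,d],-1)
    return p@rot(m['attitude']).T+np.array(m['position'])
E
python3 - <<'E'
from h import *
for n in ['top','scene']:
    im,d,m=snap(n); save(im,n+'0.png'); np.savez(''+n+'0.npz',im=im,d=d); print(n,m)
    P=cloud(d,m); print(np.nanmin(P[d>0],0),np.nanmax(P[d>0],0))
print(ctrl.get_obs())
E
```

```text
pics
top {'K': array([[434.55435681,   0.        , 317.00446156],
       [  0.        , 434.55435681, 237.4006875 ],
       [  0.        ,   0.        ,   1.        ]]), 'position': array([ 0.43165141, -0.01598483,  0.84498726]), 'attitude': array([ 0.05036491, -0.69478646,  0.71694518, -0.02692131])}
[ 0.06652545 -1.22661517 -0.76298457] [1.61935413 1.28729222 0.16422044]
scene {'K': array([[615.34806552,   0.        , 319.83700296],
       [  0.        , 615.34806552, 233.85044645],
       [  0.        ,   0.        ,   1.        ]]), 'position': array([1.45572828, 0.20996116, 0.72144696]), 'attitude': array([-0.28883845,  0.5460667 ,  0.69665852, -0.36476075])}
[-1.5467323  -1.74547759 -0.7625527 ] [0.97718034 0.78416287 0.39367609]
{'time_s': 0.1, 'q': array([ 1.13671757e+00,  1.81495040e-01,  1.60788883e+00,  3.72834956e-05,
        1.35377465e+00, -2.06301130e-01]), 'dq': array([-0.00044425, -0.00151048, -0.0018933 , -0.00111701, -0.00060479,
       -0.00057093]), 'joint_efforts': array([-1.81335913e-04, -4.45875764e+01, -3.52234912e+01, -2.69081438e-04,
        4.19248259e-03,  3.16738090e-05]), 'eef_pos': array([0.12965912, 0.55981299, 0.3030675 ]), 'eef_rot': array([-2.63702871e-04,  1.13646739e-01,  9.93520913e-01, -7.37414902e-04]), 'wrist_force': array([ 0.20021376,  0.71222378, -0.10669603]), 'torque': array([-0.03556234, -0.04711653, -0.01579578]), 'opening': 1.0008500363542308}
```

View pics/top0.png

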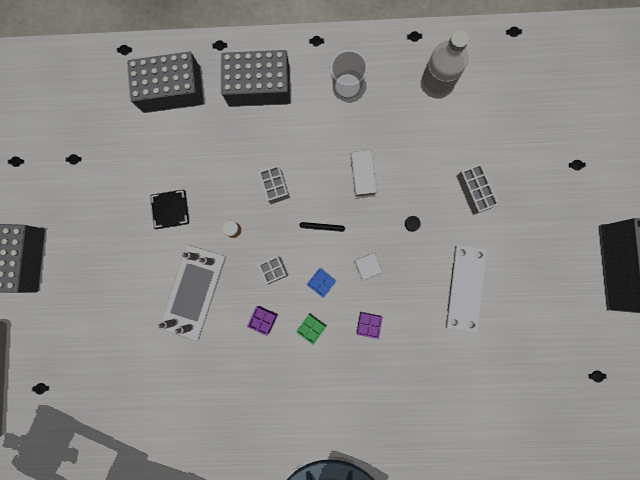

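View pics/scene0.png

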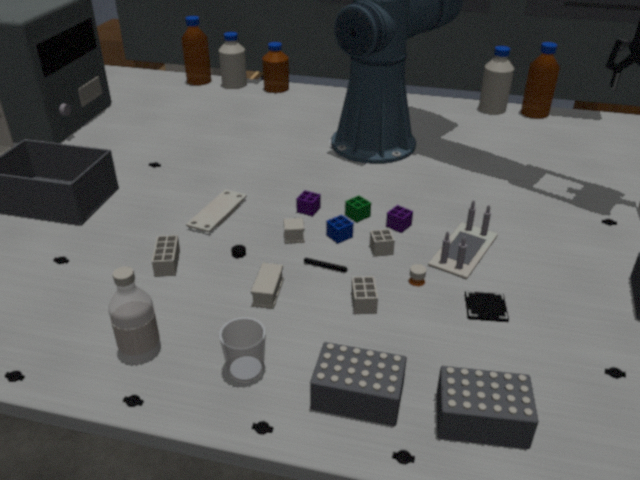

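Top view: long open block (2x4 wells) at (479,189). Medium (2x3) at (274,184). Small white (2x2) at (273,269), with blue, green and purple look-alikes at (321,282), (312,328), (262,320) and (369,325). Lidded blocks at (363,173) and (368,265). Shelf at (466,288), stand at (192,292), pad at (169,209).

```bash
cat >> h.py <<'E'
def rect(P,mask,k=3):
    """per component of mask: pixel centre, min-area rect in world xy (mm): centre, long, short, yaw of long side(deg), median z"""
    n,l,s,c=cv2.connectedComponentsWithStats(cv2.morphologyEx(mask.astype(np.uint8),cv2.MORPH_CLOSE,np.ones((k,k))),connectivity=4)
    out=[]
    for i in range(1,n):
        if s[i,4]<120: continue
        Q=P[(l==i)&mask]; (x,y),(w,h),a=cv2.minAreaRect((Q[:,:2]*1000).astype(np.float32))
        if w<h: w,h,a=h,w,a+90
        out.append((c[i].round(),np.round([x,y,w,h,(a+90)%180-90,np.median(Q[:,2])*1000],1)))
    return out
E
python3 - <<'E'
from h import *
z=np.load('top0.npz'); im,d=z['im'],z['d']; m=camera_model('top'); P=cloud(d,m)
print('table z', np.median(P[230:260,330:440,2]), P[300:420,520:560,2].std())
roi=(np.abs(P[...,1])<.45)&(P[...,0]>.25)&(P[...,0]<.68)&(d>0)
for lo,hi in [(.026,.045),(.005,.02),(.05,.09)]:
    print(lo,hi); [print(*r) for r in rect(P,roi&(P[...,2]>lo)&(P[...,2]<hi))]
E
```

```text
table z 8.651644985013807e-05 0.04875294986838276
0.026 0.045
[364. 173.] [641.1 -83.4  79.8  40.2   4.3  36.2]
[479. 188.] [ 605.1 -298.9   84.1   42.3   19.1   34.7]
[273. 182.] [628.6  89.9  60.5  40.   16.2  35.4]
[230. 228.] [545.3 174.4  28.7  27.3  89.7  30.2]
[369. 266.] [464.5 -84.7  40.   39.4 -70.   35.8]
[272. 270.] [463.6  95.2  40.2  40.2  22.5  35.6]
[321. 283.] [436.8   4.2  39.9  39.7  50.4  35.7]
[261. 321.] [369.8 117.2  40.6  40.   64.8  35.5]
[371. 326.] [355.6 -82.5  40.1  39.9  77.6  35.6]
[311. 329.] [351.9  25.9  40.5  39.9 -37.8  35.8]
0.005 0.02
[467. 194.] [ 598.3 -280.2   83.7    2.9   19.7   12.6]
[170. 209.] [589.9 298.8  74.6  72.1 -83.4   8.5]
[413. 223.] [ 544.6 -174.2   28.6   28.3   84.9   13.8]
[322. 226.] [545.2  -0.6  87.9  11.9  83.   11.1]
[193. 292.] [426.4 254.5 170.   80.8 -18.6   8.5]
[466. 288.] [ 418.5 -268.5  155.8   57.6  -10.1   13.7]
0.05 0.09
```

```bash
cat > go.py <<'E'
import sys; from h import *
# usage: go.py x y z(mm) jaw_deg -> shift (mm) in tool axes, turn (deg)
x,y,z,j=map(float,sys.argv[1:5]); o=ctrl.get_obs(); A=rot(o['eef_rot']); c,s=np.cos(np.radians(j)),np.sin(np.radians(j))
B=np.array([[-s,c,0],[c,s,0],[0,0,-1.]]).T
print('shift mm',(A.T@(np.array([x,y,z])-1000*o['eef_pos'])).round(1),'turn',R.from_matrix(A.T@B).as_rotvec(degrees=True).round(2))
print('pos',(o['eef_pos']*1000).round(1),'jaw',np.degrees(np.arctan2(A[1,1],A[0,1])).round(2),'t',round(o['time_s'],2),'F',np.round(o['wrist_force'],1),'open',round(o['opening'],3),'q',np.round(o['q'],2))
E
python3 go.py 605 -299 300 109.1; python3 -c "
from h import *
print(ctrl.pinch_z, {k:v for k,v in camera_model('wrist').items()})"
```

```text
shift mm [-657.  -729.3    3.9] turn [ -0.08  -0.04 -32.15]
pos [129.7 559.8 303.1] jaw 76.95 t 0.1 F [ 0.2  0.7 -0.1] open 1.001 q [ 1.14  0.18  1.61  0.    1.35 -0.21]
0.0539 {'K': array([[396.87651473,   0.        , 322.24346514],
       [  0.        , 396.87651473, 247.09508619],
       [  0.        ,   0.        ,   1.        ]]), 'position': array([0.05612138, 0.57646178, 0.37317499]), 'attitude': array([0.11665957, 0.77433623, 0.61520383, 0.09120414])}
```

Emit:
arm_command([
  [-0.657, -0.729, 0.004, 0, 0, -32.1, 0.085],
  [-0.657, -0.729, 0.004, 0, 0, -32.1, 0.085],
  [-0.657, -0.729, 0.004, 0, 0, -32.1, 0.085],
  [-0.657, -0.729, 0.004, 0, 0, -32.1, 0.085],
  [-0.657, -0.729, 0.004, 0, 0, -32.1, 0.085],
])

```text
time_s: 0.6
eef_pos: [0.2447, 0.3529, 0.3029]
eef_rot: [-0.0, -0.168, 0.986, -0.0]
wrist_force: [0.8, 0.5, 0.9]
opening: 0.994
```

```bash
python3 go.py 605 -299 300 109.1
```

```text
shift mm [-124.2 -734.4    2.9] turn [-0.   -0.01  0.23]
pos [244.7 352.9 302.9] jaw 109.33 t 0.6 F [0.8 0.5 0.9] open 0.994 q [ 0.69 -0.16  1.95  0.    1.35 -1.22]
```

Emit:
arm_command([
  [-0.008, -0.048, 0, 0, 0, 0, 0.085],
  [-0.016, -0.096, 0.001, 0, 0, 0, 0.085],
  [-0.024, -0.144, 0.001, 0, 0, 0, 0.085],
  [-0.032, -0.192, 0.002, 0, 0, 0, 0.085],
  [-0.04, -0.24, 0.002, 0, 0, 0.2, 0.085],
])

```text
time_s: 1.1
eef_pos: [0.3609, 0.1388, 0.3011]
eef_rot: [0.0, -0.164, 0.986, 0.0]
wrist_force: [0.9, 0.1, -0.1]
opening: 0.998
```

Emit:
arm_command([
  [-0.008, -0.048, 0, 0, 0, 0, 0.085],
  [-0.016, -0.096, 0.001, 0, 0, 0, 0.085],
  [-0.024, -0.144, 0.001, 0, 0, 0, 0.085],
  [-0.032, -0.192, 0.002, 0, 0, 0, 0.085],
  [-0.04, -0.24, 0.002, 0, 0, 0, 0.085],
])

```text
time_s: 1.6
eef_pos: [0.4764, -0.0756, 0.2988]
eef_rot: [-0.0, -0.163, 0.987, 0.0]
wrist_force: [0.9, 1.1, 0.1]
opening: 0.995
```

Emit:
arm_command([
  [-0.008, -0.048, 0, 0, 0, 0, 0.085],
  [-0.016, -0.096, 0.001, 0, 0, 0, 0.085],
  [-0.024, -0.144, 0.001, 0, 0, 0, 0.085],
  [-0.032, -0.192, 0.002, 0, 0, 0, 0.085],
  [-0.04, -0.24, 0.002, 0, 0, 0, 0.085],
])

```text
time_s: 2.1
eef_pos: [0.5919, -0.2896, 0.2963]
eef_rot: [-0.0, -0.164, 0.987, 0.0]
wrist_force: [0.3, 0.2, 0.9]
opening: 0.993
```

```bash
python3 go.py 605 -299 200 109.1
python3 - <<'E'
from h import *
im,d,m=snap('wrist'); save(im,'w1.png'); P=cloud(d,m)
[print(*r) for r in rect(P,(P[...,2]>.026)&(P[...,2]<.045)&(d>0))]
E
```

```text
shift mm [ -9.4 -13.3  96.3] turn [ 0.06 -0.03 -0.27]
pos [ 591.9 -289.6  296.3] jaw 108.83 t 2.1 F [0.3 0.2 0.9] open 0.993 q [-0.63  0.37  1.39  0.    1.39 -2.53]
[48. 20.] [ 513.9 -530.6   30.7    4.    -1.5   35.6]
[609. 151.] [463.9 -85.3  40.9  40.  -70.2  35.9]
[307. 228.] [ 604.4 -299.3   84.4   39.8   19.    35.8]
[517. 326.] [638.3 -84.2  75.9  41.    5.2  35.8]
[295. 425.] [ 809.5 -245.7   65.    27.8  -75.3   35.7]
```

Run:
```python
from h import *
t=cv2.imread('pics/top0.png'); 
a=[cv2.resize(t[y-28:y+28,x-36:x+36],(360,280),interpolation=cv2.INTER_CUBIC) for x,y in [(479,189),(274,184),(273,269),(466,288)]]
cv2.imwrite('pics/crops.png',np.vstack([np.hstack(a[:2]),np.hstack(a[2:])]))
```

```text
(no output)
```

View pics/crops.png

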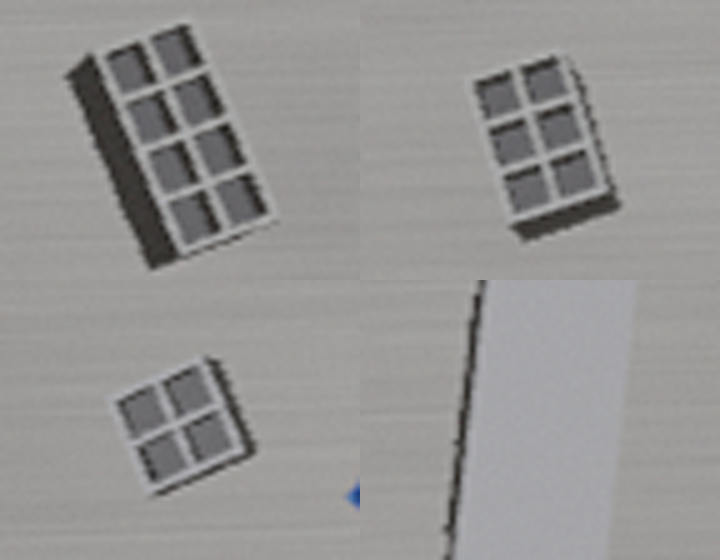

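Emit:
arm_command([
  [-0.009, -0.012, 0.04, 0, 0, 0, 0.085],
  [-0.009, -0.013, 0.09, 0, 0, -0.2, 0.085],
  [-0.009, -0.013, 0.13, 0, 0, -0.2, 0.085],
  [-0.009, -0.013, 0.15, 0, 0, -0.2, 0.085],
  [-0.009, -0.013, 0.15, 0, 0, -0.2, 0.085],
])

```text
time_s: 2.65
eef_pos: [0.6017, -0.2954, 0.1419]
eef_rot: [-0.003, -0.165, 0.986, 0.003]
wrist_force: [-1.0, 1.3, -0.3]
opening: 0.993
```

```bash
python3 go.py 604.5 -299 77 109.1
```

```text
shift mm [-1.8 -4.8 64.9] turn [ 0.44 -0.31 -0.06]
pos [ 601.7 -295.4  141.9] jaw 109.04 t 2.65 F [-1.   1.3 -0.3] open 0.993 q [-0.63  0.56  1.45 -0.    1.14 -2.54]
```

The crops confirm the long block (2x4 wells), the medium (2x3) and the white small one (2x2). Next I descend on the long block.

Emit:
arm_command([
  [0, -0.001, 0.03, 0, 0, 0, 0.085],
  [0, -0.001, 0.05, 0, 0, 0, 0.085],
  [0, -0.001, 0.062, 0, 0, 0, 0.085],
  [0, -0.001, 0.062, 0, 0, 0, 0.085],
  [0, -0.001, 0.062, 0, 0, 0, 0.085],
])

```text
time_s: 3.15
eef_pos: [0.6052, -0.2986, 0.0866]
eef_rot: [0.001, -0.166, 0.986, -0.001]
wrist_force: [0.2, 0.0, 0.2]
opening: 0.993
```

```bash
python3 go.py 604.5 -299 77 109.1
```

```text
shift mm [ 0.8 -0.1  9.6] turn [-0.08  0.06 -0.05]
pos [ 605.2 -298.6   86.6] jaw 109.05 t 3.15 F [0.2 0.  0.2] open 0.993 q [-0.63  0.64  1.46 -0.    1.04 -2.54]
```

Emit:
arm_command([
  [0.001, 0, 0.008, 0, 0, 0, 0.085],
  [0.001, 0, 0.008, 0, 0, 0, 0.06],
  [0.001, 0, 0.008, 0, 0, 0, 0.03],
  [0.001, 0, 0.008, 0, 0, 0, 0.03],
  [0.001, 0, 0.008, 0, 0, 0, 0.03],
])

```text
time_s: 3.65
eef_pos: [0.604, -0.2988, 0.078]
eef_rot: [0.0, -0.165, 0.986, -0.0]
wrist_force: [0.4, -1.0, -2.4]
opening: 0.458
```

Emit:
arm_command([
  [0, 0, 0, 0, 0, 0, 0.03],
  [0, 0, 0, 0, 0, 0, 0.03],
  [0, 0, 0, 0, 0, 0, 0.03],
  [0, 0, 0, 0, 0, 0, 0.03],
  [0, 0, 0, 0, 0, 0, 0.03],
])

```text
time_s: 4.15
eef_pos: [0.604, -0.2988, 0.0779]
eef_rot: [0.0, -0.165, 0.986, -0.0]
wrist_force: [0.1, 0.1, 5.2]
opening: 0.458
```

```bash
python3 go.py 604.5 -299 200 109.1;  python3 - <<'E'
from h import *
im,d,m=snap('wrist'); save(im,'w2.png')
E
```

```text
shift mm [  -0.5   -0.5 -122.1] turn [-0.06  0.04 -0.05]
pos [ 604.  -298.8   77.9] jaw 109.05 t 4.15 F [0.1 0.1 5.2] open 0.458 q [-0.64  0.65  1.46 -0.    1.03 -2.54]
```

View pics/w2.png

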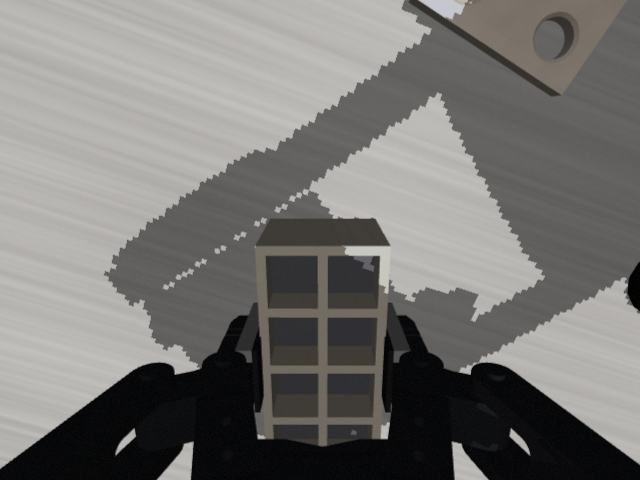

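Emit:
arm_command([
  [0, 0, -0.03, 0, 0, 0, 0.03],
  [0, 0, -0.07, 0, 0, 0, 0.03],
  [0, 0, -0.11, 0, 0, 0, 0.03],
  [0, 0.02, -0.14, 0, 0, 0, 0.03],
  [-0.002, 0.06, -0.15, 0, 0, 0, 0.03],
])

```text
time_s: 4.7
eef_pos: [0.5871, -0.2436, 0.2309]
eef_rot: [0.002, -0.164, 0.986, -0.002]
wrist_force: [0.3, 0.7, -1.0]
opening: 0.459
```

Emit:
arm_command([
  [-0.001, 0.048, 0, 0, 0, 6, 0.03],
  [-0.002, 0.096, 0, 0, 0, 14, 0.03],
  [-0.003, 0.144, 0, 0, 0, 22, 0.03],
  [-0.005, 0.192, 0, 0, 0, 30, 0.03],
  [-0.006, 0.24, 0, 0, 0, 37.6, 0.03],
])

```text
time_s: 5.2
eef_pos: [0.5117, -0.0104, 0.2263]
eef_rot: [-0.001, 0.164, 0.986, 0.0]
wrist_force: [0.1, 1.2, -2.2]
opening: 0.455
```

```bash
python3 go.py 426.4 254.5 230 71.4
```

```text
shift mm [166.5 223.   -3.4] turn [ 0.  -0.1 -0.3]
pos [511.7 -10.4 226.3] jaw 71.1 t 5.2 F [ 0.1  1.2 -2.2] open 0.455 q [-0.25  0.13  1.84  0.    1.18 -1.49]
```

Emit:
arm_command([
  [0.03, 0.038, 0, 0, 0, 0, 0.03],
  [0.06, 0.076, 0, 0, 0, 0, 0.03],
  [0.09, 0.114, 0, 0, 0, 0, 0.03],
  [0.12, 0.152, 0, 0, 0, 0, 0.03],
  [0.14, 0.185, 0, 0, 0, -0.3, 0.03],
])

```text
time_s: 5.7
eef_pos: [0.437, 0.2096, 0.2263]
eef_rot: [-0.001, 0.158, 0.987, -0.0]
wrist_force: [1.7, 0.3, -1.3]
opening: 0.456
```

Emit:
arm_command([
  [0.015, 0.022, 0, 0, 0, 0, 0.03],
  [0.018, 0.027, 0, 0, 0, 0, 0.03],
  [0.018, 0.027, 0, 0, 0, 0, 0.03],
  [0.018, 0.027, 0, 0, 0, 0, 0.03],
  [0.018, 0.027, 0, 0, 0, 0, 0.03],
])

```text
time_s: 6.2
eef_pos: [0.4311, 0.2378, 0.227]
eef_rot: [-0.0, 0.159, 0.987, -0.0]
wrist_force: [0.7, -0.1, -2.6]
opening: 0.459
```

```bash
python3 go.py 426.4 254.5 230 71.4;  python3 - <<'E'
from h import *
im,d,m=snap('wrist'); save(im,'w3.png'); np.savez('w3.npz',im=im,d=d,p=m['position'],a=m['attitude'],K=m['K']); P=cloud(d,m)
ok=(d>0)&(np.hypot(P[...,0]-.426,P[...,1]-.254)<.14)
for lo,hi in [(.005,.014),(.07,.085),(.05,.085)]:
    print(lo,hi); [print(*r) for r in rect(P,ok&(P[...,2]>lo)&(P[...,2]<hi))]
E
```

```text
shift mm [ 9.7 14.4 -3. ] turn [-0.03 -0.02  0.26]
pos [431.1 237.8 227. ] jaw 71.66 t 6.2 F [ 0.7 -0.1 -2.6] open 0.459 q [ 0.26  0.08  1.88 -0.    1.18 -0.99]
0.005 0.014
[344. 161.] [418.3 256.6 155.2  80.2 -18.8   8.3]
[167. 202.] [375.9 135.1  41.5  10.4 -11.3   9.6]
[440. 347.] [556.8 300.2  25.2   6.2 -83.6   7.3]
0.07 0.085
[320. 123.] [357.8 260.2   7.2   7.1 -18.3  75.2]
[379. 123.] [367.7 290.4   7.7   7.5 -60.2  75. ]
0.05 0.085
[321. 123.] [357.6 260.3  13.4  13.3  -5.1  60.7]
[376. 123.] [367.8 290.3  13.4  13.2  74.4  60.8]
```

View pics/w3.png

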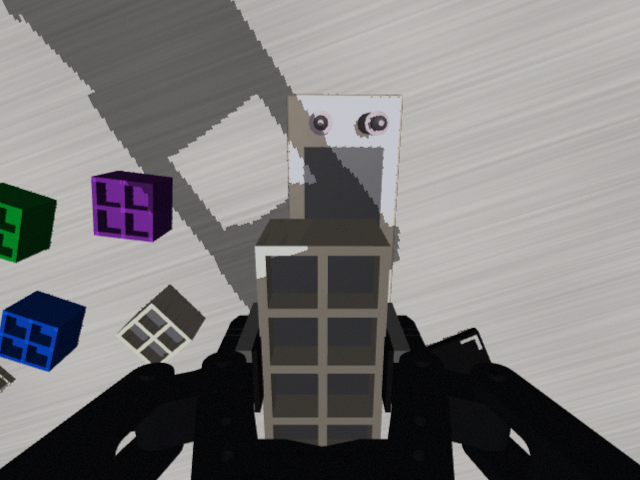

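Emit:
arm_command([
  [0.01, 0.014, 0, 0, 0, 0.25, 0.03],
  [0.01, 0.014, 0.0, 0, 0, 0.25, 0.03],
  [0.01, 0.014, 0.02, 0, 0, 0.25, 0.03],
  [0.01, 0.014, 0.04, 0, 0, 0.25, 0.03],
  [0.01, 0.014, 0.06, 0, 0, 0.25, 0.03],
])

```text
time_s: 6.75
eef_pos: [0.4262, 0.2544, 0.1667]
eef_rot: [0.0, 0.161, 0.987, -0.0]
wrist_force: [-0.2, -0.3, -2.0]
opening: 0.457
```

```bash
python3 go.py 425.8 254.4 86.5 71.4
```

```text
shift mm [ 0.4 -0.2 80.2] turn [0.01 0.05 0.06]
pos [426.2 254.4 166.7] jaw 71.46 t 6.75 F [-0.2 -0.3 -2. ] open 0.457 q [ 0.3   0.18  1.91 -0.    1.05 -0.95]
```

Emit:
arm_command([
  [0, 0, 0.02, 0, 0, 0, 0.03],
  [0, 0, 0.04, 0, 0, 0, 0.03],
  [0, 0, 0.055, 0, 0, 0, 0.03],
  [0, 0, 0.065, 0, 0, 0, 0.03],
  [0, 0, 0.07, 0, 0, 0, 0.03],
])

```text
time_s: 7.25
eef_pos: [0.4256, 0.2546, 0.0964]
eef_rot: [-0.001, 0.161, 0.987, -0.0]
wrist_force: [-0.8, -0.1, -1.7]
opening: 0.457
```

```bash
python3 go.py 425.8 254.4 86.5 71.4
```

```text
shift mm [-0.3 -0.1  9.9] turn [-0.05 -0.05  0.06]
pos [425.6 254.6  96.4] jaw 71.46 t 7.25 F [-0.8 -0.1 -1.7] open 0.457 q [ 0.3   0.31  1.94 -0.    0.9  -0.95]
```

Emit:
arm_command([
  [0, 0, 0.005, 0, 0, 0, 0.03],
  [0, 0, 0.008, 0, 0, 0, 0.03],
  [0, 0, 0.01, 0, 0, 0, 0.03],
  [0, 0, 0.01, 0, 0, 0, 0.03],
  [0, 0, 0.01, 0, 0, 0, 0.03],
])

```text
time_s: 7.75
eef_pos: [0.4258, 0.2554, 0.0875]
eef_rot: [0.0, 0.161, 0.987, 0.0]
wrist_force: [-0.2, 0.1, -1.7]
opening: 0.461
```

Emit:
arm_command([
  [0, 0, 0, 0, 0, 0, 0.045],
  [0, 0, 0, 0, 0, 0, 0.055],
  [0, 0, 0, 0, 0, 0, 0.065],
  [0, 0, 0, 0, 0, 0, 0.065],
  [0, 0, 0, 0, 0, 0, 0.065],
])

```text
time_s: 8.25
eef_pos: [0.4257, 0.2554, 0.0873]
eef_rot: [0.0, 0.161, 0.987, 0.0]
wrist_force: [-0.2, 0.1, -0.2]
opening: 0.762
```

Emit:
arm_command([
  [0, 0, -0.03, 0, 0, 0, 0.065],
  [0, 0, -0.07, 0, 0, 0, 0.085],
  [0, 0, -0.11, 0, 0, 0, 0.085],
  [0, 0, -0.15, 0, 0, 0, 0.085],
  [-0.04, 0, -0.17, 0, 0, 0, 0.085],
])

```text
time_s: 8.75
eef_pos: [0.4621, 0.2443, 0.261]
eef_rot: [0.001, 0.159, 0.987, 0.001]
wrist_force: [0.6, 0.5, -0.3]
opening: 0.992
```

Emit:
arm_command([
  [-0.03, 0, 0, 0, 0, 0, 0.085],
  [-0.06, 0, 0, 0, 0, 0, 0.085],
  [-0.06, 0, 0, 0, 0, 0, 0.085],
  [-0.06, 0, 0, 0, 0, 0, 0.085],
  [-0.06, 0, 0, 0, 0, 0, 0.085],
])

```text
time_s: 9.25
eef_pos: [0.5194, 0.2239, 0.2566]
eef_rot: [-0.001, 0.161, 0.987, -0.0]
wrist_force: [-0.6, -0.7, -0.8]
opening: 0.996
```

```bash
cat > look.py <<'E'
from h import *
import sys
def pins(P,d,z0=.071):
    ok=(d>0)&(np.hypot(P[...,0]-.426,P[...,1]-.254)<.12)&(P[...,2]>z0)&(P[...,2]<.085)
    n,l,s,c=cv2.connectedComponentsWithStats(ok.astype(np.uint8))
    out=[]
    for i in range(1,n):
        if s[i,4]<15: continue
        (x,y),r=cv2.minEnclosingCircle((P[l==i][:,:2]*1000).astype(np.float32)); out.append((round(x,1),round(y,1),round(r,1),s[i,4]))
    return out
E
python3 go.py 418.5 -268.5 250 79.9;  python3 - <<'E'
from look import *
im,d,m=snap('wrist'); save(im,'w4.png'); P=cloud(d,m)
print(pins(P,d))
ok=(d>0)&(np.hypot(P[...,0]-.426,P[...,1]-.254)<.14)
for lo,hi in [(.005,.014),(.035,.052)]:
    print(lo,hi); [print(*r) for r in rect(P,ok&(P[...,2]>lo)&(P[...,2]<hi))]
E
```

```text
shift mm [ -60.4 -498.9    6.9] turn [-0.03 -0.09 -8.38]
pos [519.4 223.9 256.6] jaw 71.52 t 9.25 F [-0.6 -0.7 -0.8] open 0.996 q [ 0.2   0.21  1.68  0.    1.26 -1.05]
[(482.7, 218.1, 4.0, np.int32(121)), (492.6, 248.4, 4.0, np.int32(120))]
0.005 0.014
[322. 102.] [436.2 250.6 146.7  80.1 -18.8   8.3]
[149.  81.] [377.3 134.8  39.8   1.7 -25.3   9.4]
[405. 243.] [559.2 287.6  51.8   6.8 -82.6   7.8]
0.035 0.052
[323.  83.] [426.1 254.8  83.4  40.1 -18.5  44. ]
[128.  74.] [374.9 130.3  39.9  11.9 -25.2  36.3]
```

View pics/w4.png

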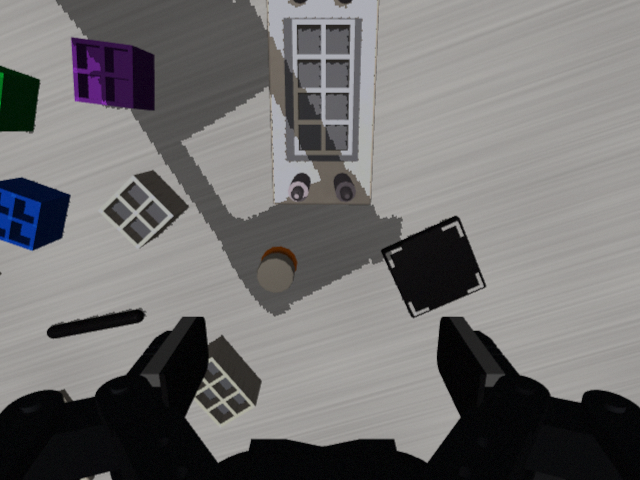

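Emit:
arm_command([
  [-0.015, -0.048, 0, 0, 0, 0, 0.085],
  [-0.03, -0.095, 0, 0, 0, -1, 0.085],
  [-0.044, -0.142, 0, 0, 0, -3, 0.085],
  [-0.058, -0.189, 0, 0, 0, -6, 0.085],
  [-0.072, -0.236, 0, 0, 0, -8.4, 0.085],
])

```text
time_s: 9.8
eef_pos: [0.5129, -0.0239, 0.2574]
eef_rot: [0.0, 0.086, 0.996, 0.0]
wrist_force: [0.1, -0.2, -0.2]
opening: 0.994
```

```bash
python3 go.py 507 -284 250 79.9
```

```text
shift mm [ -38.9 -257.2    7.4] turn [0.   0.02 0.2 ]
pos [512.9 -23.9 257.4] jaw 80.1 t 9.8 F [ 0.1 -0.2 -0.2] open 0.994 q [-0.28  0.09  1.81  0.    1.24 -1.68]
```

Emit:
arm_command([
  [-0.007, -0.048, 0, 0, 0, 0, 0.085],
  [-0.014, -0.096, 0, 0, 0, 0, 0.085],
  [-0.021, -0.144, 0, 0, 0, 0, 0.085],
  [-0.028, -0.192, 0, 0, 0, 0, 0.085],
  [-0.035, -0.235, 0, 0, 0, 0, 0.085],
])

```text
time_s: 10.3
eef_pos: [0.5065, -0.2618, 0.2574]
eef_rot: [0.0, 0.088, 0.996, -0.0]
wrist_force: [0.4, 0.8, -0.4]
opening: 0.997
```

Emit:
arm_command([
  [0, -0.012, 0, 0, 0, 0, 0.085],
  [0, -0.012, 0, 0, 0, 0, 0.085],
  [0, -0.012, 0, 0, 0, 0, 0.085],
  [0, -0.012, 0, 0, 0, 0, 0.085],
  [0, -0.012, 0, 0, 0, 0, 0.085],
])

```text
time_s: 10.8
eef_pos: [0.5053, -0.2706, 0.2573]
eef_rot: [-0.0, 0.087, 0.996, 0.0]
wrist_force: [-0.1, -0.1, 0.6]
opening: 0.999
```

```bash
cat >> look.py <<'E'
def holes(P,d,zt,c0,tol=.004):
    """dark gaps enclosed in the plate at height zt near c0: centres by circle fit of plate pixels round them"""
    pl=((np.abs(P[...,2]-zt)<tol)&(d>0)&(np.hypot(P[...,0]-c0[0],P[...,1]-c0[1])<.12)).astype(np.uint8)
    cs,h=cv2.findContours(pl,cv2.RETR_CCOMP,cv2.CHAIN_APPROX_NONE)
    out=[]
    for c,hh in zip(cs,h[0]):
        if hh[3]>=0 and cv2.contourArea(c)>40:
            q=P[c[:,0,1],c[:,0,0],:2]*1000; (x,y),r=cv2.minEnclosingCircle(q.astype(np.float32)); out.append((c[:,0].mean(0).round(),round(x,1),round(y,1),round(r,1)))
    return out
E
python3 go.py 418.5 -268.5 250 79.9;  python3 - <<'E'
from look import *
im,d,m=snap('wrist'); save(im,'w5.png'); P=cloud(d,m); np.savez('w5.npz',im=im,d=d,P=P)
ok=(d>0)&(np.hypot(P[...,0]-.4185,P[...,1]+.2685)<.14)
[print(*r) for r in rect(P,ok&(P[...,2]>.009)&(P[...,2]<.019))]
for h in holes(P,d,.014,(.4185,-.2685)): print(*h)
E
```

```text
shift mm [ 85.9 -12.9   7.3] turn [ 0.02 -0.    0.12]
pos [ 505.3 -270.6  257.3] jaw 80.02 t 10.8 F [-0.1 -0.1  0.6] open 0.999 q [-0.7   0.22  1.66  0.    1.26 -2.1 ]
[305. 104.] [ 420.4 -269.8  150.5   56.3  -10.2   14.2]
[326. 197.] 485.3 -265.2 6.6
[286. 197.] 479.7 -296.4 6.5
[327.  11.] 356.0 -241.7 6.5
[281.  11.] 350.3 -273.6 6.9
```

```bash
python3 - <<'E'
from look import *
z=np.load('w5.npz'); P=z['P']; d=z['d']; t=np.array([.5053,-.2706,.2573])
q=P[(d>0)&(P[...,2]>.12)&(np.linalg.norm(P-t,axis=-1)<.12)]-t; print(len(q), np.percentile(q[:,2],[0,.1,1,5])*1000)
E
python3 go.py 417.8 -269.2 73 79.85
```

```text
50179 [-60.42478847 -58.79556216 -54.59140924 -44.45554338]
shift mm [ 86.5 -13.6 184.3] turn [0.01 0.   0.16]
pos [ 505.3 -270.9  257.3] jaw 80.01 t 10.85 F [ 0.5 -0.2  0.5] open 0.995 q [-0.7   0.22  1.66  0.    1.26 -2.1 ]
```

Emit:
arm_command([
  [0.043, -0.006, 0.04, 0, 0, 0.1, 0.085],
  [0.086, -0.012, 0.08, 0, 0, 0.1, 0.085],
  [0.086, -0.012, 0.12, 0, 0, 0.1, 0.085],
  [0.086, -0.012, 0.14, 0, 0, 0.1, 0.085],
  [0.086, -0.012, 0.15, 0, 0, 0.1, 0.085],
])

```text
time_s: 11.35
eef_pos: [0.4168, -0.2673, 0.1049]
eef_rot: [-0.002, 0.089, 0.996, 0.002]
wrist_force: [0.0, 0.1, -0.4]
opening: 0.997
```

```bash
python3 go.py 417.8 -269.2 73 79.85
```

```text
shift mm [-1.5 -1.8 31.8] turn [ 0.16 -0.21 -0.04]
pos [ 416.8 -267.3  104.9] jaw 79.81 t 11.35 F [ 0.   0.1 -0.4] open 0.997 q [-0.81  0.29  1.93  0.    0.92 -2.2 ]
```

Emit:
arm_command([
  [-0.001, -0.001, 0.012, 0, 0, 0, 0.085],
  [-0.001, -0.001, 0.022, 0, 0, 0, 0.085],
  [-0.001, -0.001, 0.03, 0, 0, 0, 0.085],
  [-0.001, -0.001, 0.032, 0, 0, 0, 0.085],
  [-0.001, -0.001, 0.032, 0, 0, 0, 0.085],
])

```text
time_s: 11.85
eef_pos: [0.4192, -0.2703, 0.0753]
eef_rot: [0.0, 0.089, 0.996, -0.0]
wrist_force: [-0.1, 0.0, -0.5]
opening: 0.996
```

```bash
python3 go.py 417.8 -269.2 70 79.85
```

```text
shift mm [1.6 0.8 5.3] turn [-0.    0.   -0.04]
pos [ 419.2 -270.3   75.3] jaw 79.81 t 11.85 F [-0.1  0.  -0.5] open 0.996 q [-0.81  0.36  1.93 -0.    0.85 -2.2 ]
```

Emit:
arm_command([
  [0.0015, 0.001, 0.004, 0, 0, 0, 0.085],
  [0.0015, 0.001, 0.005, 0, 0, 0, 0.085],
  [0.0015, 0.001, 0.005, 0, 0, 0, 0.07],
  [0.0015, 0.001, 0.005, 0, 0, 0, 0.06],
  [0.0015, 0.001, 0.005, 0, 0, 0, 0.05],
])

```text
time_s: 12.35
eef_pos: [0.418, -0.2693, 0.0709]
eef_rot: [0.0, 0.089, 0.996, -0.0]
wrist_force: [-0.0, 1.0, 3.3]
opening: 0.638
```

Emit:
arm_command([
  [0, 0, 0, 0, 0, 0, 0.045],
  [0, 0, 0, 0, 0, 0, 0.045],
  [0, 0, 0, 0, 0, 0, 0.045],
  [0, 0, 0, 0, 0, 0, 0.045],
  [0, 0, 0, 0, 0, 0, 0.045],
])

```text
time_s: 12.85
eef_pos: [0.418, -0.2693, 0.0709]
eef_rot: [0.0, 0.089, 0.996, -0.0]
wrist_force: [-0.5, 0.9, 4.5]
opening: 0.637
```

```bash
python3 go.py 417.8 -269.2 70 79.85
```

```text
shift mm [0.2 0.  0.9] turn [-0.02  0.03 -0.05]
pos [ 418.  -269.3   70.9] jaw 79.8 t 12.85 F [-0.5  0.9  4.5] open 0.637 q [-0.81  0.36  1.94 -0.    0.84 -2.2 ]
```

Emit:
arm_command([
  [0, 0, -0.02, 0, 0, 0, 0.045],
  [0, 0, -0.05, 0, 0, 0, 0.045],
  [0, 0, -0.09, 0, 0, 0, 0.045],
  [0, 0, -0.13, 0, 0, 0, 0.045],
  [0, 0, -0.16, 0, 0, 0, 0.045],
])

```text
time_s: 13.35
eef_pos: [0.418, -0.2693, 0.2328]
eef_rot: [0.001, 0.089, 0.996, -0.001]
wrist_force: [0.1, 0.2, -1.7]
opening: 0.638
```

```bash
python3 go.py 425.2 254.3 240 71.4;  python3 - <<'E'
from look import *
im,d,m=snap('wrist'); save(im,'w6.png'); P=cloud(d,m); o=ctrl.get_obs(); A=rot(o['eef_rot']); Q=(P-o['eef_pos'])@A
np.savez('w6.npz',im=im,d=d,P=P,Q=Q,pos=o['eef_pos'])
ok=(d>0)&(P[...,2]>.12)&(np.abs(Q[...,1])<.035)&(Q[...,0]>.02)&(Q[...,0]<.1)
print(np.percentile(P[ok][:,2]*1000,[2,10,50,90,98]), 'exp top', 1000*o['eef_pos'][2]-56.9)
E
```

```text
shift mm [ 85.6 516.5  -8.1] turn [-0.07  0.11  8.4 ]
pos [ 418.  -269.3  232.8] jaw 79.8 t 13.35 F [ 0.1  0.2 -1.7] open 0.638 q [-0.81  0.08  1.87 -0.    1.19 -2.2 ]
[174.49386111 175.08938648 175.92453443 176.87060601 243.96540839] exp top 180.58003345262594
```

View pics/w6.png

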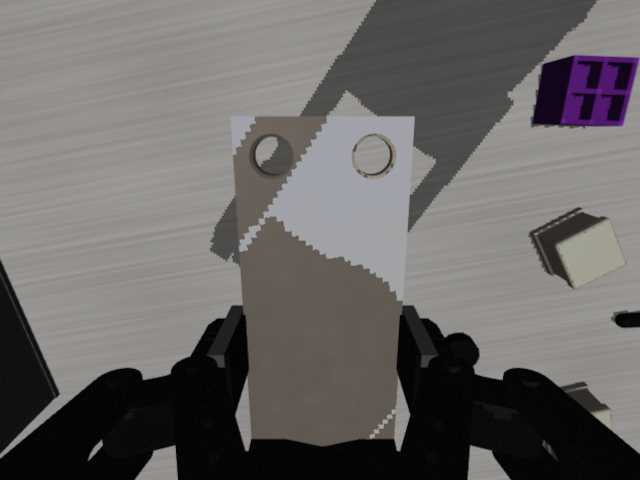

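Run:
```python
from look import *
z=np.load('w6.npz'); P,d=z['P'],z['d']; t=np.array([.418,-.2693,.2328])
a=np.radians(79.8); tx=np.array([-np.sin(a),np.cos(a)]); ty=np.array([np.cos(a),np.sin(a)])
print(holes(P,d,.1759,(.418-.08,-.2693+.014)))
for h in holes(P,d,.1759,(.418,-.2693)): v=np.array(h[1:3])-1000*t[:2]; print('hole in tool', v@tx, v@ty)
Q=P-t; ok=(np.abs(P[...,2]-.176)<.004)&(d>0)
u=Q[ok][:,:2]@np.stack([tx,ty],1); c=np.linalg.lstsq(np.c_[u,np.ones(len(u))],P[ok][:,2],rcond=None)[0]; print('slopes',c, u.min(0),u.max(0))
```

```text
[(array([373., 156.]), 355.7, -242.5, 6.2), (array([272., 156.]), 350.1, -273.8, 6.2)]
hole in tool 66.06125741704862 15.344062971665648
hole in tool 66.03000044967337 -16.452934103561297
slopes [-0.00200466 -0.00160392  0.17598145] [-0.04681709 -0.04123845] [0.07784069 0.04033904]
```

Emit:
arm_command([
  [0.008, 0.048, 0, 0, 0, 0, 0.045],
  [0.016, 0.096, 0, 0, 0, 0, 0.045],
  [0.024, 0.144, 0, 0, 0, 0, 0.045],
  [0.032, 0.192, 0, 0, 0, 0, 0.045],
  [0.04, 0.24, 0, 0, 0, 0, 0.045],
])

```text
time_s: 13.9
eef_pos: [0.4203, -0.0239, 0.2301]
eef_rot: [0.0, 0.089, 0.996, 0.0]
wrist_force: [0.9, 0.2, -0.7]
opening: 0.636
```

Emit:
arm_command([
  [0.008, 0.048, 0, 0, 0, 0, 0.045],
  [0.016, 0.096, 0, 0, 0, 0, 0.045],
  [0.024, 0.144, 0, 0, 0, 2, 0.045],
  [0.032, 0.192, 0, 0, 0, 5, 0.045],
  [0.038, 0.23, 0, 0, 0, 8.4, 0.045],
])

```text
time_s: 14.4
eef_pos: [0.4235, 0.2099, 0.2301]
eef_rot: [0.0, 0.162, 0.987, 0.0]
wrist_force: [1.1, -0.5, -0.9]
opening: 0.637
```

```bash
python3 go.py 425.2 254.3 200 71.4
```

```text
shift mm [12.6 42.6 30.1] turn [ 0.02  0.   -0.06]
pos [423.5 209.9 230.1] jaw 71.34 t 14.4 F [ 1.1 -0.5 -0.9] open 0.637 q [ 0.21  0.03  1.93  0.    1.18 -1.04]
```

Emit:
arm_command([
  [0.01, 0.025, 0, 0, 0, 0, 0.045],
  [0.012, 0.034, 0, 0, 0, 0, 0.045],
  [0.012, 0.034, 0.01, 0, 0, 0, 0.045],
  [0.012, 0.034, 0.03, 0, 0, 0, 0.045],
  [0.012, 0.034, 0.05, 0, 0, 0, 0.045],
])

```text
time_s: 14.9
eef_pos: [0.4238, 0.2421, 0.1791]
eef_rot: [0.0, 0.162, 0.987, -0.0]
wrist_force: [0.2, -0.4, -1.5]
opening: 0.635
```

Emit:
arm_command([
  [0, 0, 0, 0, 0, 0, 0.045],
  [0, 0, 0, 0, 0, 0, 0.045],
  [0, 0, 0, 0, 0, 0, 0.045],
  [0, 0, 0, 0, 0, 0, 0.045],
  [0, 0, 0, 0, 0, 0, 0.045],
])

```text
time_s: 15.4
eef_pos: [0.4242, 0.2434, 0.1811]
eef_rot: [0.001, 0.162, 0.987, 0.0]
wrist_force: [-0.4, -0.7, -1.5]
opening: 0.633
```

```bash
python3 go.py 425.4 254.8 148 71.4
```

```text
shift mm [ 2.5 11.1 33.1] turn [ 0.05  0.08 -0.01]
pos [424.2 243.4 181.1] jaw 71.39 t 15.4 F [-0.4 -0.7 -1.5] open 0.633 q [ 0.28  0.14  1.92 -0.    1.07 -0.97]
```

Emit:
arm_command([
  [0.002, 0.008, 0, 0, 0, 0, 0.045],
  [0.0025, 0.011, 0, 0, 0, 0, 0.045],
  [0.0025, 0.011, 0.01, 0, 0, 0, 0.045],
  [0.0025, 0.011, 0.025, 0, 0, 0, 0.045],
  [0.0025, 0.011, 0.03, 0, 0, 0, 0.045],
])

```text
time_s: 15.9
eef_pos: [0.4236, 0.2545, 0.1482]
eef_rot: [-0.001, 0.161, 0.987, -0.001]
wrist_force: [-0.4, -1.1, -1.3]
opening: 0.639
```

Emit:
arm_command([
  [0, 0, 0, 0, 0, 0, 0.045],
  [0, 0, 0, 0, 0, 0, 0.045],
  [0, 0, 0, 0, 0, 0, 0.045],
  [0, 0, 0, 0, 0, 0, 0.045],
  [0, 0, 0, 0, 0, 0, 0.045],
])

```text
time_s: 16.4
eef_pos: [0.4251, 0.2547, 0.1506]
eef_rot: [0.0, 0.162, 0.987, 0.0]
wrist_force: [-0.4, 0.7, -1.6]
opening: 0.632
```

```bash
python3 go.py 425.4 254.8 123 71.4
```

```text
shift mm [-0.3  0.2 27.6] turn [ 0.03  0.04 -0.  ]
pos [425.1 254.7 150.6] jaw 71.4 t 16.4 F [-0.4  0.7 -1.6] open 0.632 q [ 0.3   0.21  1.92  0.    1.01 -0.95]
```

Run:
```python
from look import *
im,d,m=snap('wrist'); P=cloud(d,m); save(im[:300,170:470],'w7.png')
print('pins',pins(P,d)); 
for h in holes(P,d,.0937,(.4251,.2547)): print(*h)
```

```text
pins [(357.6, 260.3, 4.0, np.int32(371)), (367.9, 290.6, 4.0, np.int32(377))]
[373. 156.] 367.4 290.4 6.4
[272. 156.] 357.2 260.2 6.2
```

View pics/w7.png

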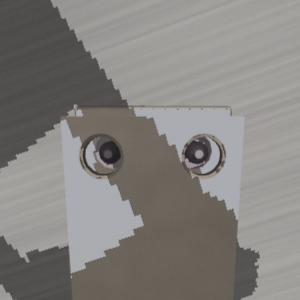

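The holes match the pins to about 0.5 mm; the offset seen in the picture is parallax. Lowering now.

Emit:
arm_command([
  [-0.0005, 0.0002, 0.004, 0, 0, 0, 0.045],
  [-0.0005, 0.0002, 0.008, 0, 0, 0, 0.045],
  [-0.0005, 0.0002, 0.012, 0, 0, 0, 0.045],
  [-0.0005, 0.0002, 0.016, 0, 0, 0, 0.045],
  [-0.0005, 0.0002, 0.018, 0, 0, 0, 0.045],
])

```text
time_s: 16.95
eef_pos: [0.425, 0.2546, 0.1315]
eef_rot: [-0.0, 0.162, 0.987, -0.0]
wrist_force: [-1.1, 0.0, -0.8]
opening: 0.636
```

```bash
python3 go.py 425.4 254.8 123 71.4
```

```text
shift mm [-0.3  0.3  8.5] turn [-0.04 -0.05 -0.  ]
pos [425.  254.6 131.5] jaw 71.4 t 16.95 F [-1.1  0.  -0.8] open 0.636 q [ 0.3   0.24  1.93  0.    0.97 -0.95]
```

Pins are engaged and there is no force. Now the last 8.5 mm.

Emit:
arm_command([
  [-0.0003, 0.0003, 0.003, 0, 0, 0, 0.045],
  [-0.0003, 0.0003, 0.006, 0, 0, 0, 0.045],
  [-0.0003, 0.0003, 0.008, 0, 0, 0, 0.045],
  [-0.0003, 0.0003, 0.009, 0, 0, 0, 0.045],
  [-0.0003, 0.0003, 0.009, 0, 0, 0, 0.045],
])

```text
time_s: 17.45
eef_pos: [0.4257, 0.2549, 0.1231]
eef_rot: [-0.0, 0.162, 0.987, -0.0]
wrist_force: [0.6, 0.8, -0.7]
opening: 0.636
```

```bash
python3 go.py 425.4 254.8 123 71.4
```

```text
shift mm [ 0.3 -0.2  0.1] turn [-0. -0. -0.]
pos [425.7 254.9 123.1] jaw 71.4 t 17.45 F [ 0.6  0.8 -0.7] open 0.636 q [ 0.3   0.26  1.93 -0.    0.95 -0.95]
```

Emit:
arm_command([
  [0, 0, 0.0005, 0, 0, 0, 0.05],
  [0, 0, 0.0005, 0, 0, 0, 0.06],
  [0, 0, 0.0005, 0, 0, 0, 0.075],
  [0, 0, 0.0005, 0, 0, 0, 0.085],
  [0, 0, 0.0005, 0, 0, 0, 0.085],
])

```text
time_s: 17.95
eef_pos: [0.4258, 0.2549, 0.1228]
eef_rot: [0.0, 0.162, 0.987, 0.0]
wrist_force: [0.7, 0.1, 0.0]
opening: 0.996
```

Emit:
arm_command([
  [0, 0, -0.015, 0, 0, 0, 0.085],
  [0, 0, -0.05, 0, 0, 0, 0.085],
  [0, 0, -0.09, 0, 0, 0, 0.085],
  [-0.03, -0.02, -0.12, 0, 0, -8, 0.085],
  [-0.07, -0.04, -0.14, 0, 0, -16, 0.085],
])

```text
time_s: 18.45
eef_pos: [0.4795, 0.1951, 0.2656]
eef_rot: [0.002, 0.018, 1.0, 0.0]
wrist_force: [1.5, 0.1, -0.9]
opening: 0.994
```

```bash
python3 go.py 628.6 89.9 230 106.2
python3 - <<'E'
from look import *
im,d,m=snap('wrist'); P=cloud(d,m); save(im,'w8.png')
ok=(d>0)&(np.hypot(P[...,0]-.4255,P[...,1]-.2545)<.1)
s=ok&(P[...,2]>.058)&(P[...,2]<.069)
[print(*r) for r in rect(P,s)]
q=P[s]; print('plane',np.linalg.lstsq(np.c_[q[:,:2]-[.4255,.2545],np.ones(len(q))],q[:,2],rcond=None)[0])
print(pins(P,d));
E
```

```text
shift mm [-152.7  -99.8   36. ] turn [  0.03   0.18 -18.29]
pos [479.5 195.1 265.6] jaw 87.91 t 18.45 F [ 1.5  0.1 -0.9] open 0.994 q [ 0.16  0.09  1.79  0.    1.26 -1.38]
[412. 142.] [425.8 254.5 156.8  56.8 -18.6  66.1]
plane [0.00175688 0.00451077 0.06595408]
[(357.8, 260.2, 4.2, np.int32(156)), (368.0, 290.5, 4.0, np.int32(158)), (482.5, 218.2, 4.1, np.int32(102)), (493.0, 248.0, 4.3, np.int32(96))]
```

View pics/w8.png

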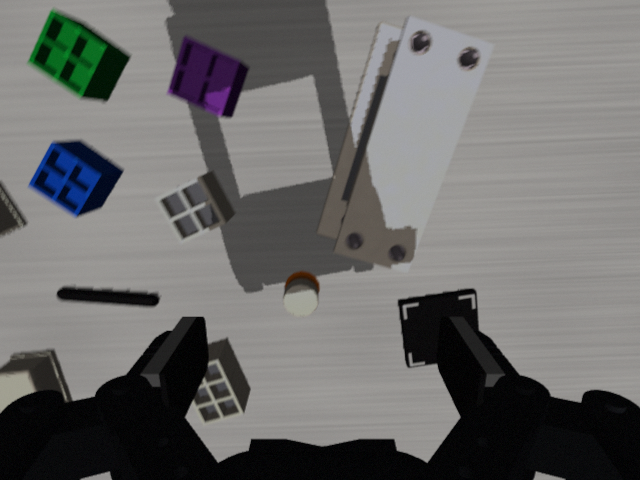

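The shelf is seated: top at 66 mm, slope about 0.005, centre (425.8, 254.5). Next is the medium block.

Emit:
arm_command([
  [-0.04, -0.026, 0, 0, 0, -6, 0.085],
  [-0.08, -0.052, 0.005, 0, 0, -13, 0.085],
  [-0.12, -0.078, 0.02, 0, 0, -18.3, 0.085],
  [-0.147, -0.096, 0.035, 0, 0, -18.3, 0.085],
  [-0.15, -0.098, 0.05, 0, 0, -18.3, 0.085],
])

```text
time_s: 19.0
eef_pos: [0.6274, 0.087, 0.2119]
eef_rot: [0.001, -0.134, 0.991, -0.001]
wrist_force: [-0.3, 0.2, -0.9]
opening: 0.995
```

Emit:
arm_command([
  [0, 0, 0, 0, 0, 0, 0.085],
  [0, 0, 0.02, 0, 0, 0, 0.085],
  [0, 0, 0.04, 0, 0, 0, 0.085],
  [0, 0, 0.06, 0, 0, 0, 0.085],
  [0, 0, 0.06, 0, 0, 0, 0.085],
])

```text
time_s: 19.5
eef_pos: [0.6218, 0.0914, 0.1503]
eef_rot: [-0.003, -0.137, 0.991, 0.001]
wrist_force: [0.7, 0.3, -0.1]
opening: 0.994
```

```bash
python3 go.py 628.6 89.9 78 106.2
python3 - <<'E'
from look import *
im,d,m=snap('wrist'); P=cloud(d,m)
[print(*r) for r in rect(P,(d>0)&(P[...,2]>.026)&(P[...,2]<.045)&(np.hypot(P[...,0]-.6286,P[...,1]-.09)<.05))]
E
```

```text
shift mm [-6.5 -3.4 72.2] turn [ 0.12 -0.32 -0.44]
pos [621.8  91.4 150.3] jaw 105.76 t 19.5 F [ 0.7  0.3 -0.1] open 0.994 q [-0.04  0.47  1.57  0.    1.11 -1.89]
[316. 291.] [627.9  89.8  61.1  40.1  16.3  35.6]
```

Emit:
arm_command([
  [-0.004, -0.003, 0.015, 0, 0, -0.4, 0.085],
  [-0.005, -0.003, 0.035, 0, 0, -0.4, 0.085],
  [-0.005, -0.003, 0.055, 0, 0, -0.4, 0.085],
  [-0.005, -0.003, 0.062, 0, 0, -0.4, 0.085],
  [-0.005, -0.003, 0.062, 0, 0, -0.4, 0.085],
])

```text
time_s: 20.05
eef_pos: [0.6299, 0.0885, 0.0899]
eef_rot: [-0.001, -0.14, 0.99, 0.0]
wrist_force: [-1.4, -0.9, -0.2]
opening: 0.996
```

```bash
python3 go.py 628.2 89.8 78 106.2
```

```text
shift mm [ 1.3  1.7 11.9] turn [ 0.03 -0.08 -0.09]
pos [629.9  88.5  89.9] jaw 106.11 t 20.05 F [-1.4 -0.9 -0.2] open 0.996 q [-0.05  0.57  1.56 -0.    1.01 -1.9 ]
```

Emit:
arm_command([
  [0.001, 0.001, 0.006, 0, 0, 0, 0.085],
  [0.001, 0.001, 0.011, 0, 0, 0, 0.085],
  [0.001, 0.001, 0.011, 0, 0, 0, 0.06],
  [0.001, 0.001, 0.011, 0, 0, 0, 0.03],
  [0.001, 0.001, 0.011, 0, 0, 0, 0.03],
])

```text
time_s: 20.55
eef_pos: [0.6294, 0.089, 0.0802]
eef_rot: [0.0, -0.14, 0.99, -0.0]
wrist_force: [-0.0, -0.2, -0.2]
opening: 0.511
```

Emit:
arm_command([
  [0, 0, 0, 0, 0, 0, 0.03],
  [0, 0, 0, 0, 0, 0, 0.03],
  [0, 0, 0, 0, 0, 0, 0.03],
  [0, 0, 0, 0, 0, 0, 0.03],
  [0, 0, 0, 0, 0, 0, 0.03],
])

```text
time_s: 21.05
eef_pos: [0.6296, 0.0891, 0.0804]
eef_rot: [0.001, -0.14, 0.99, -0.0]
wrist_force: [-0.6, -0.2, 6.4]
opening: 0.459
```

```bash
python3 go.py 425.8 254.5 240 71.4
```

```text
shift mm [ 149.8  215.4 -159.9] turn [-0.    0.07 34.7 ]
pos [629.6  89.1  80.4] jaw 106.1 t 21.05 F [-0.6 -0.2  6.4] open 0.459 q [-0.05  0.58  1.57  0.    0.99 -1.9 ]
```

Emit:
arm_command([
  [0, 0, -0.03, 0, 0, 0, 0.03],
  [0, 0, -0.07, 0, 0, 0, 0.03],
  [0, 0, -0.11, 0, 0, 0, 0.03],
  [0, 0, -0.14, 0, 0, 0, 0.03],
  [0.02, 0.03, -0.16, 0, 0, 5, 0.03],
])

```text
time_s: 21.55
eef_pos: [0.6042, 0.1101, 0.2425]
eef_rot: [0.003, -0.094, 0.996, -0.001]
wrist_force: [-0.5, 1.7, -0.6]
opening: 0.46
```

```bash
python3 go.py 426.8 254.2 240 71.4
```

```text
shift mm [147.2 174.9   1.3] turn [-0.04  0.32 29.44]
pos [604.2 110.1 242.5] jaw 100.84 t 21.55 F [-0.5  1.7 -0.6] open 0.46 q [-0.01  0.32  1.56 -0.    1.25 -1.77]
```

Emit:
arm_command([
  [0.03, 0.036, 0, 0, 0, 7, 0.03],
  [0.06, 0.072, 0, 0, 0, 15, 0.03],
  [0.09, 0.108, 0, 0, 0, 23, 0.03],
  [0.12, 0.144, 0, 0, 0, 29.4, 0.03],
  [0.14, 0.166, 0, 0, 0, 29.4, 0.03],
])

```text
time_s: 22.05
eef_pos: [0.429, 0.2496, 0.2387]
eef_rot: [-0.001, 0.16, 0.987, -0.0]
wrist_force: [0.8, -0.4, -1.9]
opening: 0.456
```

Emit:
arm_command([
  [0, 0, 0, 0, 0, 0, 0.03],
  [0, 0, 0, 0, 0, 0, 0.03],
  [0, 0, 0, 0, 0, 0, 0.03],
  [0, 0, 0, 0, 0, 0, 0.03],
  [0, 0, 0, 0, 0, 0, 0.03],
])

```text
time_s: 22.55
eef_pos: [0.4329, 0.2477, 0.2395]
eef_rot: [-0.0, 0.16, 0.987, -0.0]
wrist_force: [0.3, -1.3, -1.2]
opening: 0.458
```

```bash
python3 go.py 426.8 254.2 146.9 71.4
```

```text
shift mm [ 7.9  4.3 92.6] turn [-0.01 -0.01  0.22]
pos [432.9 247.7 239.5] jaw 71.62 t 22.55 F [ 0.3 -1.3 -1.2] open 0.458 q [ 0.28  0.08  1.86 -0.    1.2  -0.97]
```

Emit:
arm_command([
  [0.006, 0.003, 0, 0, 0, 0.2, 0.03],
  [0.008, 0.004, 0.02, 0, 0, 0.2, 0.03],
  [0.008, 0.004, 0.045, 0, 0, 0.2, 0.03],
  [0.008, 0.004, 0.065, 0, 0, 0.2, 0.03],
  [0.008, 0.004, 0.08, 0, 0, 0.2, 0.03],
])

```text
time_s: 23.05
eef_pos: [0.4252, 0.2545, 0.1583]
eef_rot: [-0.001, 0.161, 0.987, -0.0]
wrist_force: [-0.5, 0.3, -1.4]
opening: 0.457
```

Emit:
arm_command([
  [0, 0, 0, 0, 0, 0, 0.03],
  [0, 0, 0, 0, 0, 0, 0.03],
  [0, 0, 0, 0, 0, 0, 0.03],
  [0, 0, 0, 0, 0, 0, 0.03],
  [0, 0, 0, 0, 0, 0, 0.03],
])

```text
time_s: 23.55
eef_pos: [0.4263, 0.2548, 0.1605]
eef_rot: [0.001, 0.161, 0.987, 0.0]
wrist_force: [-0.1, 0.2, -1.2]
opening: 0.458
```

```bash
python3 go.py 426.8 254.2 146.9 71.4
```

```text
shift mm [-0.6 -0.4 13.6] turn [0.05 0.07 0.1 ]
pos [426.3 254.8 160.5] jaw 71.5 t 23.55 F [-0.1  0.2 -1.2] open 0.458 q [ 0.3   0.19  1.92 -0.    1.03 -0.95]
```

Emit:
arm_command([
  [-0.0006, -0.0004, 0.005, 0, 0, 0, 0.03],
  [-0.0006, -0.0004, 0.009, 0, 0, 0, 0.03],
  [-0.0006, -0.0004, 0.012, 0, 0, 0, 0.03],
  [-0.0006, -0.0004, 0.0135, 0, 0, 0, 0.03],
  [-0.0006, -0.0004, 0.0135, 0, 0, 0, 0.03],
])

```text
time_s: 24.05
eef_pos: [0.426, 0.254, 0.1463]
eef_rot: [-0.001, 0.161, 0.987, -0.0]
wrist_force: [-2.2, -1.5, 4.2]
opening: 0.456
```

```bash
python3 go.py 426.8 254.2 146.9 71.4
```

```text
shift mm [-0.6  0.5 -0.6] turn [-0.05 -0.05  0.1 ]
pos [426.  254.  146.3] jaw 71.5 t 24.05 F [-2.2 -1.5  4.2] open 0.456 q [ 0.3   0.22  1.92 -0.    1.   -0.95]
```

Emit:
arm_command([
  [0, 0, 0, 0, 0, 0, 0.045],
  [0, 0, 0, 0, 0, 0, 0.055],
  [0, 0, 0, 0, 0, 0, 0.065],
  [0, 0, 0, 0, 0, 0, 0.065],
  [0, 0, 0, 0, 0, 0, 0.065],
])

```text
time_s: 24.55
eef_pos: [0.4264, 0.254, 0.1462]
eef_rot: [0.0, 0.161, 0.987, 0.0]
wrist_force: [-0.1, 0.3, 0.7]
opening: 0.762
```

Emit:
arm_command([
  [0, 0, -0.02, 0, 0, 0, 0.065],
  [0, 0, -0.06, 0, 0, 0, 0.075],
  [0, 0, -0.1, 0, 0, 0, 0.085],
  [-0.03, -0.03, -0.12, 0, 0, -8, 0.085],
  [-0.06, -0.06, -0.12, 0, 0, -16, 0.085],
])

```text
time_s: 25.05
eef_pos: [0.4653, 0.1802, 0.2703]
eef_rot: [0.004, 0.021, 1.0, 0.001]
wrist_force: [0.3, 1.1, -0.6]
opening: 0.997
```

```bash
python3 go.py 463.6 95.2 240 112.5
python3 - <<'E'
from look import *
im,d,m=snap('wrist'); P=cloud(d,m); save(im,'w9.png')
ok=(d>0)&(np.hypot(P[...,0]-.4255,P[...,1]-.2545)<.1)
for lo,hi in [(.058,.069),(.095,.11)]: [print(*r) for r in rect(P,ok&(P[...,2]>lo)&(P[...,2]<hi))]
print(pins(P,d))
print('small'); [print(*r) for r in rect(P,(d>0)&(P[...,2]>.026)&(P[...,2]<.045)&(np.hypot(P[...,0]-.4636,P[...,1]-.0952)<.05))]
print('pad'); [print(*r) for r in rect(P,(d>0)&(P[...,2]>.005)&(P[...,2]<.011)&(np.hypot(P[...,0]-.59,P[...,1]-.299)<.06))]
E
```

```text
shift mm [ -1.6 -85.   30.2] turn [-1.000e-02  4.400e-01 -2.486e+01]
pos [465.3 180.2 270.3] jaw 87.64 t 25.05 F [ 0.3  1.1 -0.6] open 0.997 q [ 0.13  0.04  1.83  0.    1.26 -1.4 ]
[430. 153.] [425.9 254.4 156.8  56.7 -18.5  66. ]
[443. 177.] [424.9 253.8  60.2  40.9 -18.7 101.8]
[(357.7, 260.0, 4.0, np.int32(147)), (367.7, 289.9, 4.1, np.int32(142)), (418.8, 234.8, 29.8, np.int32(448)), (482.2, 217.8, 4.0, np.int32(95)), (492.8, 247.9, 4.0, np.int32(95))]
small
[216. 223.] [462.5  95.1  41.   40.1 -67.6  35.6]
pad
[448. 327.] [589.3 300.7  70.8  70.4   7.4   7.9]
```

View pics/w9.png

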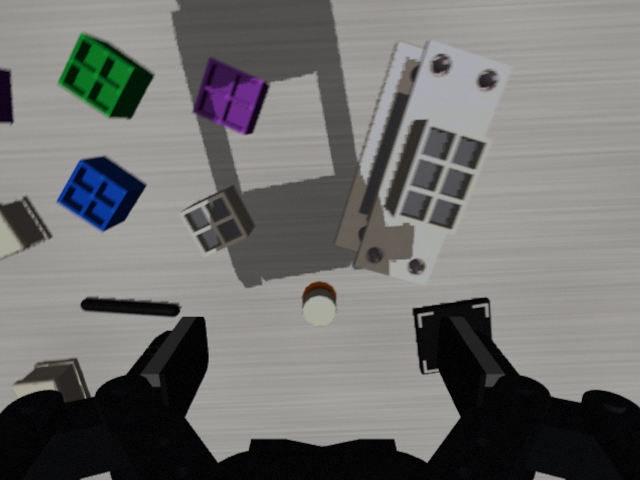

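The medium block stands on the shelf at (443,177), about 1 mm off its middle. The small white block is at (216,223), with the blue block at (101,193) clear of it.

Emit:
arm_command([
  [0, -0.025, 0, 0, 0, -8, 0.085],
  [-0.001, -0.05, 0.01, 0, 0, -16, 0.085],
  [-0.002, -0.075, 0.03, 0, 0, -24.8, 0.085],
  [-0.002, -0.085, 0.06, 0, 0, -24.8, 0.085],
  [-0.002, -0.085, 0.1, 0, 0, -24.8, 0.085],
])

```text
time_s: 25.6
eef_pos: [0.4625, 0.0935, 0.1667]
eef_rot: [0.002, -0.189, 0.982, -0.001]
wrist_force: [0.9, -0.2, -0.3]
opening: 0.996
```

Emit:
arm_command([
  [0, 0, 0.02, 0, 0, 0, 0.085],
  [0, 0, 0.03, 0, 0, 0, 0.085],
  [0, 0, 0.03, 0, 0, 0, 0.085],
  [0, 0, 0.03, 0, 0, 0, 0.085],
  [0, 0, 0.03, 0, 0, 0, 0.085],
])

```text
time_s: 26.1
eef_pos: [0.4622, 0.0949, 0.1376]
eef_rot: [0.001, -0.19, 0.982, -0.0]
wrist_force: [-0.4, -0.0, -0.2]
opening: 0.991
```

```bash
python3 go.py 463 95.2 78.5 112.4
```

```text
shift mm [-0.7  0.  59.1] turn [-0.07  0.14 -0.45]
pos [462.2  94.9 137.6] jaw 111.95 t 26.1 F [-0.4 -0.  -0.2] open 0.991 q [-0.05  0.18  1.99 -0.    0.97 -2.  ]
```

Emit:
arm_command([
  [-0.0005, 0, 0.02, 0, 0, -0.4, 0.085],
  [-0.0005, 0, 0.04, 0, 0, -0.4, 0.085],
  [-0.0005, 0, 0.053, 0, 0, -0.4, 0.085],
  [-0.0005, 0, 0.059, 0, 0, -0.4, 0.085],
  [-0.0005, 0, 0.059, 0, 0, -0.4, 0.085],
])

```text
time_s: 26.6
eef_pos: [0.4615, 0.0951, 0.077]
eef_rot: [-0.0, -0.194, 0.981, 0.0]
wrist_force: [0.1, 0.7, 0.2]
opening: 0.996
```

Emit:
arm_command([
  [0, 0, 0, 0, 0, 0, 0.08],
  [0, 0, 0, 0, 0, 0, 0.06],
  [0, 0, 0, 0, 0, 0, 0.03],
  [0, 0, 0, 0, 0, 0, 0.03],
  [0, 0, 0, 0, 0, 0, 0.03],
])

```text
time_s: 27.1
eef_pos: [0.4623, 0.095, 0.0779]
eef_rot: [0.001, -0.194, 0.981, -0.0]
wrist_force: [0.4, -0.1, 5.9]
opening: 0.459
```

Emit:
arm_command([
  [0, 0, 0, 0, 0, 0, 0.03],
  [0, 0, 0, 0, 0, 0, 0.03],
  [0, 0, 0, 0, 0, 0, 0.03],
  [0, 0, 0, 0, 0, 0, 0.03],
  [0, 0, 0, 0, 0, 0, 0.03],
])

```text
time_s: 27.6
eef_pos: [0.4623, 0.095, 0.0779]
eef_rot: [0.001, -0.194, 0.981, -0.0]
wrist_force: [-1.8, -0.2, 6.1]
opening: 0.46
```

```bash
python3 go.py 589.6 299.8 200 97.4
```

```text
shift mm [-195.8  140.9 -122. ] turn [-0.02  0.07 14.94]
pos [462.3  95.   77.9] jaw 112.34 t 27.6 F [-1.8 -0.2  6.1] open 0.46 q [-0.05  0.3   2.   -0.    0.84 -2.01]
```

Emit:
arm_command([
  [0, 0, -0.04, 0, 0, 0, 0.03],
  [0, 0, -0.08, 0, 0, 0, 0.03],
  [-0.015, 0.01, -0.12, 0, 0, 0, 0.03],
  [-0.05, 0.036, -0.14, 0, 0, 5, 0.03],
  [-0.09, 0.065, -0.14, 0, 0, 10, 0.03],
])

```text
time_s: 28.1
eef_pos: [0.5227, 0.1901, 0.2217]
eef_rot: [0.004, -0.105, 0.994, -0.0]
wrist_force: [0.9, -0.7, -1.0]
opening: 0.46
```

```bash
python3 go.py 589.6 299.8 200 97.4
```

```text
shift mm [-88.1  93.4  22.2] turn [-0.03  0.43  4.62]
pos [522.7 190.1 221.7] jaw 102.02 t 28.1 F [ 0.9 -0.7 -1. ] open 0.46 q [ 0.14  0.22  1.73 -0.    1.18 -1.64]
```

Emit:
arm_command([
  [-0.032, 0.034, 0, 0, 0, 2, 0.03],
  [-0.06, 0.064, 0, 0, 0, 4.6, 0.03],
  [-0.08, 0.085, 0.01, 0, 0, 4.6, 0.03],
  [-0.084, 0.088, 0.035, 0, 0, 4.6, 0.03],
  [-0.084, 0.088, 0.06, 0, 0, 4.6, 0.03],
])

```text
time_s: 28.6
eef_pos: [0.5839, 0.2947, 0.1564]
eef_rot: [0.001, -0.068, 0.998, 0.0]
wrist_force: [-0.1, -1.0, -2.2]
opening: 0.455
```

Emit:
arm_command([
  [0, 0, 0.02, 0, 0, 0, 0.03],
  [0, 0, 0.03, 0, 0, 0, 0.03],
  [0, 0, 0.03, 0, 0, 0, 0.03],
  [0, 0, 0.03, 0, 0, 0, 0.03],
  [0, 0, 0.03, 0, 0, 0, 0.03],
])

```text
time_s: 29.1
eef_pos: [0.5844, 0.2935, 0.1288]
eef_rot: [0.001, -0.067, 0.998, 0.0]
wrist_force: [1.1, -0.6, 0.2]
opening: 0.459
```

```bash
python3 go.py 589.6 299.8 86.3 97.4
```

```text
shift mm [-5.9  5.5 42.5] turn [0.02 0.15 0.33]
pos [584.4 293.5 128.8] jaw 97.73 t 29.1 F [ 1.1 -0.6  0.2] open 0.459 q [ 0.28  0.54  1.51  0.    1.09 -1.42]
```

Emit:
arm_command([
  [-0.005, 0.005, 0.01, 0, 0, 0.3, 0.03],
  [-0.006, 0.0055, 0.02, 0, 0, 0.3, 0.03],
  [-0.006, 0.0055, 0.03, 0, 0, 0.3, 0.03],
  [-0.006, 0.0055, 0.037, 0, 0, 0.3, 0.03],
  [-0.006, 0.0055, 0.037, 0, 0, 0.3, 0.03],
])

```text
time_s: 29.6
eef_pos: [0.5874, 0.2991, 0.088]
eef_rot: [-0.002, -0.065, 0.998, -0.0]
wrist_force: [0.0, -0.8, -0.5]
opening: 0.457
```

```bash
python3 go.py 589.6 299.8 86.3 97.4
```

```text
shift mm [-2.2  0.4  1.7] turn [-0.03 -0.2   0.04]
pos [587.4 299.1  88. ] jaw 97.44 t 29.6 F [ 0.  -0.8 -0.5] open 0.457 q [ 0.29  0.61  1.5  -0.    1.03 -1.41]
```

Emit:
arm_command([
  [-0.001, 0, 0, 0, 0, 0, 0.03],
  [-0.001, 0, 0, 0, 0, 0, 0.03],
  [-0.001, 0, 0, 0, 0, 0, 0.03],
  [-0.001, 0, 0, 0, 0, 0, 0.03],
  [-0.001, 0, 0, 0, 0, 0, 0.03],
])

```text
time_s: 30.1
eef_pos: [0.5898, 0.2997, 0.0905]
eef_rot: [0.0, -0.065, 0.998, 0.0]
wrist_force: [-0.2, -1.4, -1.0]
opening: 0.456
```

```bash
python3 go.py 589.6 299.8 86.0 97.4
```

```text
shift mm [0.2 0.1 4.5] turn [0.01 0.03 0.04]
pos [589.8 299.7  90.5] jaw 97.44 t 30.1 F [-0.2 -1.4 -1. ] open 0.456 q [ 0.29  0.61  1.49  0.    1.04 -1.41]
```

Emit:
arm_command([
  [0, 0, 0.002, 0, 0, 0, 0.03],
  [0, 0, 0.004, 0, 0, 0, 0.03],
  [0, 0, 0.0045, 0, 0, 0, 0.03],
  [0, 0, 0.0045, 0, 0, 0, 0.03],
  [0, 0, 0.0045, 0, 0, 0, 0.03],
])

```text
time_s: 30.6
eef_pos: [0.5898, 0.2997, 0.086]
eef_rot: [0.0, -0.065, 0.998, 0.0]
wrist_force: [-1.3, -0.5, 2.8]
opening: 0.458
```

Emit:
arm_command([
  [0, 0, 0, 0, 0, 0, 0.045],
  [0, 0, 0, 0, 0, 0, 0.055],
  [0, 0, 0, 0, 0, 0, 0.065],
  [0, 0, 0, 0, 0, 0, 0.07],
  [0, 0, 0, 0, 0, 0, 0.07],
])

```text
time_s: 31.1
eef_pos: [0.5896, 0.2996, 0.0856]
eef_rot: [-0.0, -0.065, 0.998, -0.0]
wrist_force: [0.1, -0.4, -0.2]
opening: 0.818
```

Emit:
arm_command([
  [0, 0, -0.02, 0, 0, 0, 0.07],
  [0, 0, -0.06, 0, 0, 0, 0.085],
  [0, 0, -0.1, 0, 0, 0, 0.085],
  [-0.04, 0, -0.14, 0, 0, 0, 0.085],
  [-0.08, 0, -0.16, 0, 0, 0, 0.085],
])

```text
time_s: 31.6
eef_pos: [0.6684, 0.3107, 0.2492]
eef_rot: [0.001, -0.065, 0.998, 0.0]
wrist_force: [1.4, 1.3, 1.1]
opening: 0.996
```

Emit:
arm_command([
  [-0.01, 0, 0, 0, 0, 0, 0.085],
  [-0.01, 0, 0, 0, 0, 0, 0.085],
  [-0.01, 0, 0, 0, 0, 0, 0.085],
  [-0.01, 0, 0, 0, 0, 0, 0.085],
  [-0.01, 0, 0, 0, 0, 0, 0.085],
])

```text
time_s: 32.1
eef_pos: [0.6768, 0.3113, 0.2442]
eef_rot: [-0.001, -0.065, 0.998, -0.0]
wrist_force: [-0.3, 0.1, -1.0]
opening: 0.998
```

Run:
```python
from look import *
for n in ['wrist','top']:
    im,d,m=snap(n); P=cloud(d,m); save(im,n+'_end.png'); print(n)
    def near(x,y,r): return (d>0)&(np.hypot(P[...,0]-x,P[...,1]-y)<r)
    for nm,x,y,r,lo,hi in [('shelf',.4258,.2545,.1,.058,.069),('medium',.425,.254,.06,.095,.11),('small',.59,.3,.05,.036,.055),('lidL',.641,-.083,.06,.03,.045),('lidS',.4645,-.0847,.05,.03,.045)]:
        for q in rect(P,near(x,y,r)&(P[...,2]>lo)&(P[...,2]<hi)): print(nm,*q)
o=ctrl.get_obs(); print(o['eef_pos'],o['wrist_force'],o['time_s'])
```

```text
wrist
small [322. 105.] [590.3 299.6  40.1  39.7 -82.6  44. ]
top
shelf [184. 292.] [426.6 254.4 156.2  57.3 -19.   66.1]
medium [175. 293.] [425.8 253.6  60.4  41.2 -18.1 101.9]
small [163. 205.] [591.2 299.2  41.6  40.4 -83.4  43.6]
lidL [364. 172.] [643.3 -83.3  84.4  40.2   4.5  36.2]
lidS [369. 266.] [464.5 -84.7  40.1  39.5 -70.   36. ]
[0.6772907  0.31134898 0.24480852] [-0.04302353  0.22993085 -0.07610518] 32.2
```

View pics/top_end.png

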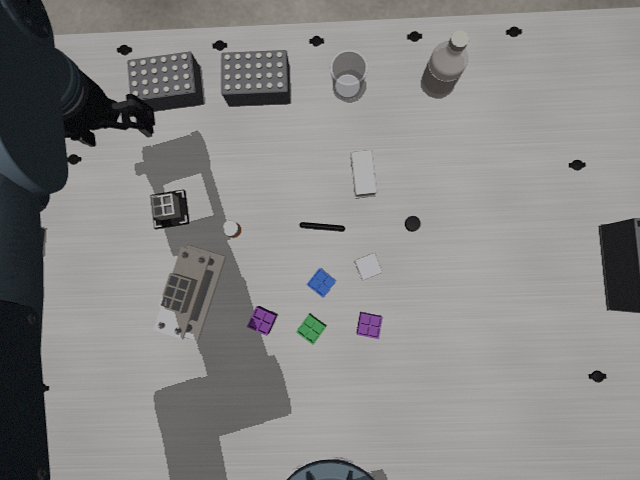

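The final top view shows the stack at (178,292), the small block on the pad at (165,207), and the lidded blocks unmoved. Nothing is touching the arm. Handing in.

```bash
python3 -c "
from bench import ctrl
print(ctrl.hand_in())"
```

```text
the job is handed in; nothing more can be done
None
```

I staged all three blocks and the shelf in the order asked and handed the job in at about 32 s of robot time. The hand-in reports no verdict.

My last checks put everything within the limits:
- **Long block:** on the lower deck, about 1 mm from the middle, aligned to about 0.1° and standing at the right height. I last measured it before the shelf went on, because the shelf hides it now.
- **Shelf:** down on all four shoulders, top at 66 mm, about 1 mm from centre, slope about 0.005.
- **Medium block:** in the middle of the shelf and along it, about 1 mm off in both views.
- **Small block:** on the pad, about 1–2 mm from its middle, top at 44 mm.
- **Lidded blocks:** not moved; the lidded small one reads the same as at the start. The lidded long one reads 2 mm different, probably because I used a different height cut-off in the two measurements and the first one clipped its length.
- **Arm:** clear of everything, with wrist force near zero.

The top and wrist cameras differed by up to 2 mm on the pad and stand, which is within the stated calibration. No check failed.

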